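# Slide the antenna selector into the green notch

## Robot

A 7-joint arm with a two-finger parallel gripper is mounted at the origin on the work surface. World frame = base frame: x ahead of the robot, y to its left, z up, the work surface at z = 0. Lengths are in m, angles in rad, forces in N, time in s.
With the tool pointing down it reaches from about 0.425 to 0.925 m from the base axis. Payload 6.8 kg.
Tool frame: the origin (TCP) lies between the finger pads; the fingertips stand 22 mm ahead of it and the grasp point (between the pads) lies 3 mm ahead of it (bot.tip_reach is the distance from the TCP to the fingertips, in m); z points along the fingers, x is the direction in which the jaws open and shut, and the axes are right-handed (so a half turn about z gives the same grasp; the last joint's range is limited). The gripper opens to 85 mm and grips with 20 to 120 N. Pads are 22 mm wide; open, the fingers measure 114 mm over their backs; the gripper's body (76 mm by 85 mm) begins 54 mm behind the grasp point. The pads swing forward as they close: fully open they stand 13 mm farther back than shut.
Start: joints at [-1.456, 0.477, 0.022, 1.555, -0.011, 1.109, -0.083], TCP at [0.149, 0.658, 0.253] pointing down, gripper open.
Joint ranges: [-2.96, 2.96], [-0.34, 2.1], [-1.41, 1.46], [0.24, 2.44], [-1.37, 4.51], [0.17, 1.92], [-2.96, 2.96]. Speed limits (rad/s): [2.39, 2.39, 3.14, 3.14, 3.14, 3.14, 3.14].

## Interface

Orientations are given as a unit quaternion [w, x, y, z].
In Python, from station import bot gives the robot as it stands.
- The arm moves only by the tool step_arm, never from a script. Its argument "targets" is a list of rows, each a list of 5 numbers: the shift along the tool's x, y, z in mm, then the turn about the tool's z in degrees, then the closure, from 0 (fully open) to 1 (shut). In form: [[dx, dy, dz, spin, jaw], ...]. A call has 1 to 20 rows; each row is the pose to reach, as a shift and turn from the pose commanded when the call began, along the tool's axes at that moment; what a row does not reach only later rows make up. A row lasts 1/12 s, in which the tool goes at most 41.7 mm and 7.16 degrees, less where a joint would pass 70% of its speed; a pose out of reach is approached as far as the arm can. A call with a gripper value outside its range is refused whole. The fingers move at their own pace and stop on an object; "newtons" is the grip in N (left out, the last holds). Time passes only in rows, so rows that repeat a pose let the fingers close. It gives the time, the measured TCP pose, the force and the opening at its end, in the units of the state.
- bot.get_obs(): the state, without advancing time (a new reading comes with each control period).
- bot.read_camera(name): name is "scene" or "top" or "wrist"; returns a dict with "frame" (480x640x3 uint8, red, green, blue), "z_map" (480x640 float32, m along the optical axis (not along the pixel's ray), 0 where there is no reading), "fov_y" (degrees; the focal length in pixels is half the picture's height over the tangent of half this angle, whatever the lens; pixels are square), "cx", "cy" (the principal point, pixels), "R" (3x3) and "t" (3): a world point X has camera coordinates R X + t. Camera axes: x right, y down, z forward; pixel columns grow to the right and rows downward; lengths in m; the calibration is good to about 2 mm. A picture is of the moment at which its call begins.
- bot.hand_in(): hands the job in, once; it reports no verdict.
The state is a dict: "t": time; "q": joint angles; "joint_vel": joint speeds; "joint_torque": joint torques, N m; "eef_pos": TCP position; "tool_rot": TCP orientation; "contact_force": force on the tool from outside, world axes, zero at the start; "torque": the same for the moment, N m; "gripper_width": opening from 0.0 (shut) to 1.0 (fully open).
Only numpy, scipy, OpenCV 4.12 (cv2) and the standard library are available. Lean on these libraries where they do the work, as an engineer would, in place of code of your own. Each camera call takes 0.05 s, during which the arm holds its last target.

## Task

Connect the green antenna at this radio desk: with a fingertip, push the blue lug of the sliding selector along its rail until the carriage snaps into the notch at the green-collared port, and do not run on past that notch. Only push, do not pinch the lug; leave the mug, the microphone and the brass adapter where they stand, and finish with the hand clear of everything.

Things in the scene. Friction and masses are not known exactly. Their poses are not given: they have to be found in the camera images.
- selector: Antenna selector, grey fixed housing 140 x 360 mm, 30 mm high. Origin: on the desk under the rail's middle; it spans its own x -50 to +90 mm, y -180 to +180 mm. The rail runs along its y. Brass ports at x = +66 mm, y = -35, +30, +95 mm, to 56 mm high. Dark end blocks at y = -168 and +168 mm, 16 mm thick, 80 mm wide, to 56 mm high.
- track (a point): Point on the aluminium track, 40 mm above the desk over the selector's origin; axes as the selector's. The track runs along y with four V notches 65 mm apart, 17 mm wide: a parking notch at y = -100 mm and one beside each port at y = -35, +30 and +95 mm from here. Steel guide rods 30 mm either side of it.
- carriage (a joint): Travel of the black carriage to the selector's +y, m: -0.03 to 0.23, stops at both ends. It starts at rest in the parking notch at 0; the port notches are at 0.065, 0.130, 0.195. About 1 to 3 N slide it between notches, about 7 N push it out of one; it is drawn by itself over the last 8 mm or so into a notch, to within 2 mm of its centre, and the push force dips to nothing. It stays where it is left.
- lug_centre (a point): Centre of the blue push lug on the carriage, 83 mm above the desk. The lug is an upright block 40 mm wide (selector x), 24 mm thick (along the rail) and 50 mm high, from 58 to 108 mm above the desk. Its broad faces, 12 mm either way along the rail, are for pushing. The black carriage plate under it is 78 x 56 mm, its top 58 mm above the desk.
- lug_back: The half of the lug that faces selector -y (the side to push on to go to +y). Origin: desk level below the lug's centre, as the carriage's; the half spans y -12 to 0 mm from it.
- lug_front: The half of the lug that faces selector +y; spans y 0 to +12 mm from the lug's centre. Origin: desk level below the lug's centre.
- green_tag: Green collar (40 mm across, 12 mm high) round one of the three ports, with a 16 mm wide tab towards the rail. Origin: centre of its underside, 30 mm above the desk; axes parallel to the selector's. Its notch is level with it along the rail, 66 mm towards its -x. Which port has it varies. The carriage is home when the lug's centre is level with it along the rail.
- yellow_tag: The same collar in yellow, on another port (not wanted). Origin as the green one.
- red_tag: The same collar in red, on another port (not wanted). Origin as the green one.
- mug: White mug, 78 mm across, 92 mm high, loose; origin: centre of its underside. Leave alone.
- microphone: Black hand microphone lying flat, about 67 x 88 x 33 mm, loose; origin: centre of its underside. Leave alone.
- adapter: Brass connector adapter standing upright, 28 mm across, 44 mm high, loose; origin: centre of its underside. Leave alone.

How it is judged:
By the outcome, as a careful person would: the job done as asked, in the order asked, and still so for the second after the job is handed in, with the robot touching nothing.
It also fails if it takes over 48 s, if anything falls off the work surface, if the arm or the gripper's body presses on something with over 40 N, if the wrist force passes 120 N, or if a joint passes its speed limit or range.

## Working session

There is one attempt and no reset: what is moved stays moved. The work goes in short steps, Python scripts to look and compute and a tool call to move; the robot and the scene stay as the last step left them, time stands still between calls to the robot, and variables do not carry over. Pictures are saved under pics/ and viewed, and the job is handed in when it is done.

Besides the shell and the picture viewer there is one more tool, called after "Request:" by a JSON object that holds its "fn" and its "kwargs", one argument or row to a line. step_arm: Moves the arm, as the interface text tells. Its arguments: {"type":"object","properties":{"targets":{"type":"array"},"newtons":{"type":"number"}},"required":["targets"]}

```bash
mkdir -p pics; cat > h.py <<'E'
import numpy as np, cv2
from station import bot
def snap(n,f):
    c=bot.read_camera(n); cv2.imwrite('pics/'+f,cv2.cvtColor(c['frame'],cv2.COLOR_RGB2BGR)); 
    np.savez('pics/'+f[:-4]+'.npz',**c); return c
def cloud(c):
    f=240/np.tan(np.radians(c['fov_y'])/2); z=c['z_map']; v,u=np.mgrid[0:480,0:640]
    P=np.stack([(u-c['cx'])/f*z,(v-c['cy'])/f*z,z],-1)
    return (P-c['t'])@c['R']
E
python3 - <<'E'
from h import *
for n in ('scene','top'):
    c=snap(n,n+'1.png'); print(n,c['fov_y'],c['R'],c['t'])
o=bot.get_obs(); print(o)
E
```

```text
scene 48.050413559064545 [[-0.24707518  0.96895427 -0.00902682]
 [ 0.63977282  0.15612599 -0.75253931]
 [-0.72776685 -0.1917089  -0.65848546]] [ 0.12165539 -0.32677507  1.51010353]
top 46.191196654773044 [[ 0.02535915 -0.99959846 -0.01264237]
 [-0.98172619 -0.02251586 -0.18896224]
 [ 0.18860171  0.01720327 -0.98190297]] [0.01239368 0.59942923 1.05848349]
{'t': 0.1, 'q': array([-1.45609713,  0.47775754,  0.02233281,  1.55635213, -0.01151404,
        1.1093092 , -0.08310274]), 'joint_vel': array([-1.49606250e-03, -1.23852945e-03,  3.70238847e-05, -5.18254755e-03,
       -4.75133998e-04, -1.25266086e-03, -1.43267776e-04]), 'joint_torque': array([ 3.80010781e-03, -5.97765326e+01,  1.61348216e+00, -2.81952524e+01,
        1.28401074e-02,  5.04674914e-03, -2.93112755e-06]), 'eef_pos': array([0.14903617, 0.65782491, 0.25239602]), 'tool_rot': array([ 5.71109224e-04,  7.81325904e-01,  6.24122673e-01, -6.28463803e-04]), 'contact_force': array([-0.13442086, -0.65698245, -0.59162438]), 'torque': array([-0.0209714 , -0.00674034, -0.02655869]), 'gripper_width': 1.007831209912837}
```

View pics/scene1.png

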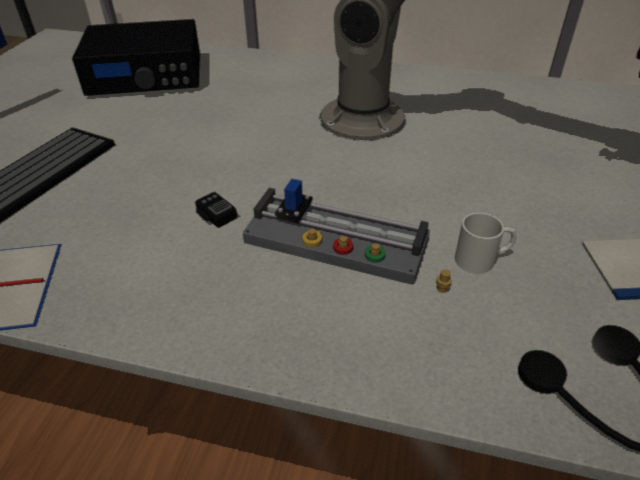

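View pics/top1.png

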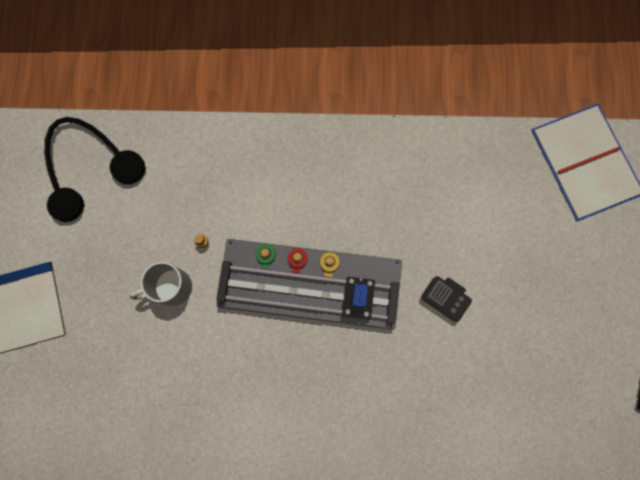

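The top view shows the lug at about (360,295), in the parking notch. The yellow, red and green collars are at (330,262), (298,258) and (265,254), so green is the farthest port. The mug is at (162,285), the adapter at (201,241) and the microphone at (446,299). Next I measure these positions.

```bash
cat >> h.py <<'E'
def masks(c):
    h=cv2.cvtColor(c['frame'],cv2.COLOR_RGB2HSV); H,S,V=h[...,0].astype(int),h[...,1],h[...,2]
    g=(S>120)&(V>40)
    return dict(blue=g&(H>105)&(H<130),green=g&(H>50)&(H<85),red=g&((H<6)|(H>174)),yellow=g&(H>20)&(H<32))
def ray(c,u,v,z):
    f=240/np.tan(np.radians(c['fov_y'])/2)
    d=np.array([(u-c['cx'])/f,(v-c['cy'])/f,1])@c['R']; o=-c['t']@c['R']
    return o+d*(z-o[2])/d[2]
def roi(c,m,zmin,zmax,xy=(.35,.9,-.35,.35)):
    P=cloud(c); k=m&(c['z_map']>0)&(P[...,2]>zmin)&(P[...,2]<zmax)&(P[...,0]>xy[0])&(P[...,0]<xy[1])&(P[...,1]>xy[2])&(P[...,1]<xy[3])
    return P[k],k
E
python3 - <<'E'
from h import *
for n in('scene','top'):
    c=dict(np.load(f'pics/{n}1.npz')); M=masks(c); print(n)
    for k,a,b in(('blue',.1,.115),('blue',.05,.12),('green',.036,.05),('red',.036,.05),('yellow',.036,.05)):
        p,m=roi(c,M[k],a,b)
        if len(p):
            lo,hi=p.min(0),p.max(0); print(k,len(p),'mid',((lo+hi)/2).round(4),'mean',p.mean(0).round(4),'ext',(hi-lo).round(3))
    # all of housing
    p,m=roi(c,np.ones((480,640),bool),.02,.2)
    cn,lab,st,ce=cv2.connectedComponentsWithStats(m.astype(np.uint8))
    P=cloud(c)
    for i in range(1,cn):
        if st[i,4]>40:
            q=P[lab==i]; print('obj',st[i],q.min(0).round(3),q.max(0).round(3), [np.round(x,3) for x in cv2.minAreaRect(q[:,:2].astype(np.float32)*1000)])
E
```

```text
scene
blue 160 mid [ 0.4942 -0.0535  0.1059] mean [ 0.4976 -0.0529  0.1074] ext [0.04  0.024 0.011]
blue 337 mid [ 0.4951 -0.0595  0.084 ] mean [ 0.5046 -0.0545  0.0928] ext [0.042 0.036 0.054]
green 143 mid [0.5813 0.1332 0.0413] mean [0.5852 0.1345 0.041 ] ext [0.036 0.037 0.011]
red 151 mid [0.5711 0.0685 0.0405] mean [0.5775 0.0699 0.0413] ext [0.042 0.038 0.008]
yellow 167 mid [0.565  0.0632 0.0416] mean [0.5718 0.0132 0.0413] ext [0.039 0.156 0.011]
obj [ 243  178  187  100 9174] [ 0.446 -0.141  0.02 ] [0.611 0.229 0.111] [array([524.671,  43.928]), array([359.113, 141.25 ]), np.float64(84.259)]
obj [195 192  42  30 796] [ 0.456 -0.281  0.02 ] [ 0.544 -0.182  0.038] [array([ 503.488, -234.303]), array([91.549, 65.338]), np.float64(55.936)]
obj [ 456  212   42   56 1747] [0.47  0.285 0.02 ] [0.553 0.35  0.095] [array([511.537, 317.714]), array([64.497, 82.589]), np.float64(89.938)]
obj [437 269  15  18 203] [0.594 0.256 0.02 ] [0.619 0.282 0.046] [array([606.332, 268.91 ]), array([24.152, 25.973]), np.float64(6.477)]
top
blue 281 mid [ 0.4935 -0.0529  0.1083] mean [ 0.4932 -0.05
[... 279 characters left out ...]
 ] ext [0.048 0.036 0.012]
yellow 203 mid [0.5612 0.0058 0.042 ] mean [0.5648 0.0053 0.0418] ext [0.049 0.036 0.011]
obj [194 234  14  14 152] [0.592 0.257 0.021] [0.619 0.283 0.049] [array([604.288, 268.497]), array([23.989, 26.826]), np.float64(57.021)]
obj [  216   239   186    90 12421] [ 0.437 -0.14   0.02 ] [0.61  0.231 0.114] [array([523.748,  45.442]), array([360.264, 140.949]), np.float64(84.236)]
obj [146 262  44  44 709] [0.472 0.286 0.02 ] [0.549 0.35  0.097] [array([510.731, 318.065]), array([63.642, 76.89 ]), np.float64(89.969)]
obj [ 421  276   51   46 1338] [ 0.455 -0.279  0.02 ] [ 0.544 -0.18   0.039] [array([ 503.273, -232.932]), array([88.479, 67.399]), np.float64(56.771)]
```

Rail direction is (0.100, 0.995). The selector origin is about (0.504, 0.047), and the lug (at -100) and green tag (at +95) agree with that to 1–2 mm. First I go to a waypoint, turn the tool so its y lies along the rail, and shut the fingers.

Request:
{"fn": "step_arm", "kwargs": {
  "targets": [
    [-34, 34, 0, 7, 1],
    [-68, 68, 0, 14, 1],
    [-100, 100, 0, 21, 1],
    [-120, 140, 0, 28, 1],
    [-136, 180, 0, 35, 1],
    [-136, 220, 0, 42, 1],
    [-136, 260, 0, 49, 1],
    [-136, 300, 0, 56, 1],
    [-136, 339, 0, 63, 1],
    [-136, 339, 0, 70, 1],
    [-136, 339, 0, 77, 1],
    [-136, 339, 0, 83, 1],
    [-136, 339, 0, 83, 1],
    [-136, 339, 0, 83, 1]
  ],
  "newtons": 60
}}

```text
t: 1.27
eef_pos: [0.4493, 0.4508, 0.2528]
tool_rot: [0.0, 0.999, -0.049, -0.0]
contact_force: [0.1, -0.1, 0.3]
gripper_width: 0.0
```

```bash
cat >> h.py <<'E'
from scipy.spatial.transform import Rotation as Ro
SO=np.array([.5042,.0467]); RD=np.array([.100,.995]); SX=np.array([.995,-.100])
def st():
    o=bot.get_obs(); w,x,y,z=o['tool_rot']; R=Ro.from_quat([x,y,z,w]).as_matrix(); p=o['eef_pos']
    print('t',o['t'],'p',p.round(4),'F',o['contact_force'].round(2),'gw',round(o['gripper_width'],3))
    print('toolx',R[:,0].round(4),'tooly',R[:,1].round(4),'tz',R[:,2].round(4)); d=p[:2]-SO
    print('sel x,y mm',(d@SX*1000).round(1),(d@RD*1000).round(1))
    return o,R
E
python3 - <<'E'
from h import *
o,R=st(); t=np.r_[SO-.138*RD,.25]; print(R.T@(t-o['eef_pos'])*1000)
E
```

```text
t 1.2667 p [0.4493 0.4508 0.2528] F [ 0.07 -0.14  0.31] gw 0.0
toolx [ 9.953e-01 -9.690e-02 -4.000e-04] tooly [-9.690e-02 -9.953e-01  8.000e-04] tz [-4.e-04 -8.e-04 -1.e+00]
sel x,y mm -95.0 396.6
[ 93.36371138 534.87523148   3.2413569 ]
```

Request:
{"fn": "step_arm", "kwargs": {
  "targets": [
    [20, 38, 0, 0, 1],
    [40, 76, 0, 0, 1],
    [60, 114, 0, 0, 1],
    [80, 152, 0, 0, 1],
    [94, 190, 0, 0, 1],
    [94, 228, 0, 0, 1],
    [94, 266, 0, 0, 1],
    [94, 304, 0, 0, 1],
    [94, 342, 0, 0, 1],
    [94, 380, 0, 0, 1],
    [94, 418, 0, 0, 1],
    [94, 456, 0, 0, 1],
    [94, 494, 0, 0, 1],
    [94, 520, 0, 0, 1],
    [94, 535, 0, 0, 1],
    [94, 535, 0, 0, 1],
    [94, 535, 0, 0, 1],
    [94, 535, 0, 0, 1]
  ]
}}

```text
t: 2.77
eef_pos: [0.4896, -0.0896, 0.2532]
tool_rot: [-0.0, 0.999, -0.049, -0.0]
contact_force: [0.0, 0.6, -0.3]
gripper_width: -0.002
```

```bash
python3 - <<'E'
from h import *
o,R=st(); t=np.r_[SO-.138*RD,.096]; print(R.T@(t-o['eef_pos'])*1000)
snap('scene','scene2.png'); snap('wrist','wrist2.png')
E
```

```text
t 2.7667 p [ 0.4896 -0.0896  0.2532] F [ 0.03  0.59 -0.27] gw -0.002
toolx [ 9.953e-01 -9.730e-02 -1.000e-04] tooly [-9.730e-02 -9.953e-01 -6.000e-04] tz [-1.e-04  6.e-04 -1.e+00]
sel x,y mm -0.9 -137.1
[  0.88287668   0.97868461 157.20270129]
```

View pics/scene2.png

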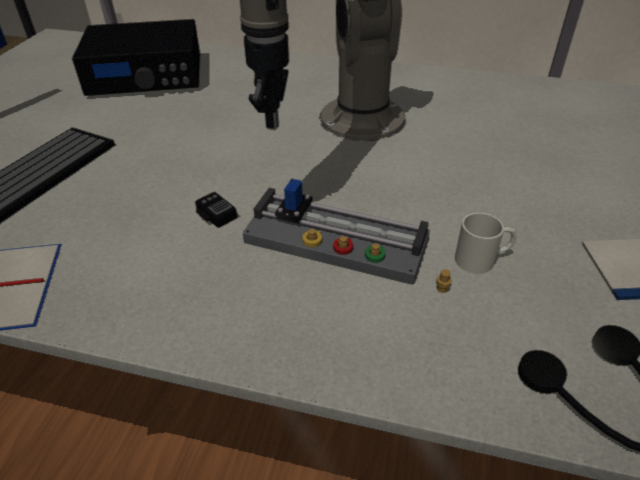

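View pics/wrist2.png

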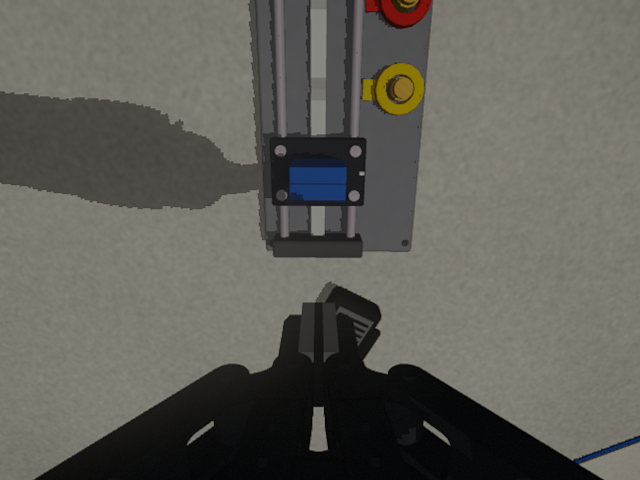

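The fingers are shut behind the lug (lug at (318,182) in the wrist view) and centred on it. I check where the wrist camera sits, then descend to tip z of about 76 mm.

```bash
python3 - <<'E'
from h import *
c=dict(np.load('pics/wrist2.npz')); print(-c['t']@c['R'], bot.tip_reach)
E
```

```text
[ 0.4975224  -0.00498958  0.37343561] 0.022
```

Request:
{"fn": "step_arm", "kwargs": {
  "targets": [
    [1, 3, 30, 0, 1],
    [1, 3, 60, 0, 1],
    [1, 3, 90, 0, 1],
    [1, 3, 115, 0, 1],
    [1, 3, 135, 0, 1],
    [1, 3, 147, 0, 1],
    [1, 3, 154, 0, 1],
    [1, 3, 155, 0, 1],
    [1, 3, 155, 0, 1]
  ]
}}

```text
t: 3.62
eef_pos: [0.4904, -0.0935, 0.0983]
tool_rot: [-0.0, 0.999, -0.05, -0.0]
contact_force: [-0.4, -0.6, 0.2]
gripper_width: -0.001
```

```bash
python3 - <<'E'
from h import *
st(); snap('wrist','wrist3.png')
c=snap('scene','scene3.png'); cv2.imwrite('pics/s3.png',cv2.resize(cv2.cvtColor(c['frame'][150:300,180:480],cv2.COLOR_RGB2BGR),None,fx=2.6,fy=2.6))
E
```

```text
t 3.6167 p [ 0.4904 -0.0935  0.0983] F [-0.36 -0.62  0.21] gw -0.001
toolx [ 9.951e-01 -9.930e-02 -2.000e-04] tooly [-0.0993 -0.9951 -0.    ] tz [-2.e-04  1.e-04 -1.e+00]
sel x,y mm 0.3 -140.9
```

View pics/s3.png

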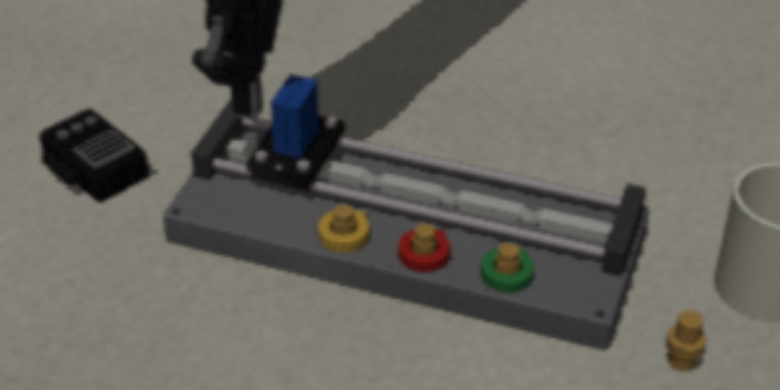

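View pics/wrist3.png

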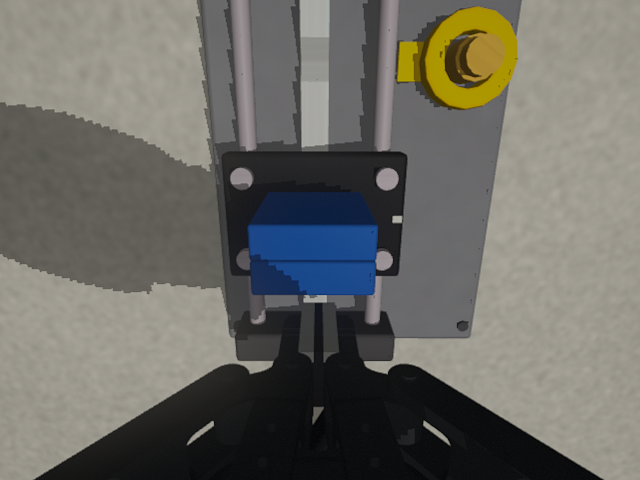

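The tip is about 18 mm behind the lug and clear of the plate and end block. Push slowly to get contact and leave the parking notch, then look at the offset.

Request:
{"fn": "step_arm", "kwargs": {
  "targets": [
    [0, -4, 0, 0, 1],
    [0, -8, 0, 0, 1],
    [0, -12, 0, 0, 1],
    [0, -15, 0, 0, 1],
    [0, -18, 0, 0, 1],
    [0, -21, 0, 0, 1],
    [0, -24, 0, 0, 1],
    [0, -27, 0, 0, 1],
    [0, -30, 0, 0, 1],
    [0, -33, 0, 0, 1],
    [0, -36, 0, 0, 1],
    [0, -39, 0, 0, 1],
    [0, -42, 0, 0, 1],
    [0, -45, 0, 0, 1],
    [0, -48, 0, 0, 1],
    [0, -50, 0, 0, 1]
  ]
}}

```text
t: 5.05
eef_pos: [0.4954, -0.0438, 0.0983]
tool_rot: [-0.0, 0.999, -0.05, 0.0]
contact_force: [0.9, -1.4, 0.8]
gripper_width: -0.003
```

```bash
cat >> h.py <<'E'
def lug(tag):
    for n in('top','scene'):
        c=snap(n,f'{n}{tag}.png'); p,_=roi(c,masks(c)['blue'],.1,.115)
        if len(p): q=p[:,:2]-SO; a=q@RD*1000;b=q@SX*1000; print(n,len(p),'lug along',a.min().round(1),a.max().round(1),'mid',((a.min()+a.max())/2).round(1),'mean',a.mean().round(1),'x',b.mean().round(1))
E
python3 - <<'E'
from h import *
for n in('top','scene'):
    c=dict(np.load(f'pics/{n}1.npz')); p,_=roi(c,masks(c)['blue'],.1,.115); a=(p[:,:2]-SO)@RD*1000; print('ref',n,a.min(),a.max(),a.mean())
    for k in ('green','red','yellow'):
        p,_=roi(c,masks(c)[k],.036,.05); a=(p[:,:2]-SO)@RD*1000; print(k,np.median(a))
st(); lug(4)
E
```

```text
ref top -111.50181077723111 -87.59174495624883 -99.62287481523347
green 93.05575257921652
red 29.99486597320843
yellow -34.924860206536934
ref scene -112.21054622286798 -88.5165251258228 -99.76088384859796
green 98.2582610185321
red 33.061756474362596
yellow -29.182897445871046
t 5.05 p [ 0.4954 -0.0438  0.0983] F [ 0.92 -1.38  0.83] gw -0.003
toolx [ 9.950e-01 -1.001e-01  2.000e-04] tooly [-1.001e-01 -9.950e-01 -2.000e-04] tz [ 2.e-04  1.e-04 -1.e+00]
sel x,y mm 0.2 -90.9
scene 174 lug along -80.5 -54.5 mid -67.5 mean -66.3 x 3.5
```

Request:
{"fn": "step_arm", "kwargs": {
  "targets": [
    [0, -3, 0, 0, 1],
    [0, -6, 0, 0, 1],
    [0, -9, 0, 0, 1],
    [0, -12, 0, 0, 1],
    [0, -15, 0, 0, 1],
    [0, -18, 0, 0, 1],
    [0, -21, 0, 0, 1],
    [0, -24, 0, 0, 1],
    [0, -27, 0, 0, 1],
    [0, -30, 0, 0, 1],
    [0, -33, 0, 0, 1],
    [0, -36, 0, 0, 1],
    [0, -39, 0, 0, 1],
    [0, -42, 0, 0, 1],
    [0, -45, 0, 0, 1],
    [0, -48, 0, 0, 1],
    [0, -51, 0, 0, 1],
    [0, -54, 0, 0, 1],
    [0, -57, 0, 0, 1],
    [0, -60, 0, 0, 1]
  ]
}}

```text
t: 6.82
eef_pos: [0.5014, 0.0159, 0.0983]
tool_rot: [-0.0, 0.999, -0.05, 0.0]
contact_force: [1.0, -2.7, -0.0]
gripper_width: 0.005
```

```bash
python3 - <<'E'
from h import *
st(); lug(5)
E
```

```text
t 6.8167 p [0.5014 0.0159 0.0983] F [ 1.02 -2.66 -0.04] gw 0.005
toolx [ 9.950e-01 -1.002e-01  3.000e-04] tooly [-1.002e-01 -9.950e-01 -2.000e-04] tz [ 3.e-04  2.e-04 -1.e+00]
sel x,y mm 0.3 -30.9
scene 176 lug along -20.1 4.8 mid -7.7 mean -6.3 x 4.1
```

Request:
{"fn": "step_arm", "kwargs": {
  "targets": [
    [0, -3, 0, 0, 1],
    [0, -6, 0, 0, 1],
    [0, -9, 0, 0, 1],
    [0, -12, 0, 0, 1],
    [0, -15, 0, 0, 1],
    [0, -18, 0, 0, 1],
    [0, -21, 0, 0, 1],
    [0, -24, 0, 0, 1],
    [0, -27, 0, 0, 1],
    [0, -30, 0, 0, 1],
    [0, -33, 0, 0, 1],
    [0, -36, 0, 0, 1],
    [0, -39, 0, 0, 1],
    [0, -42, 0, 0, 1],
    [0, -45, 0, 0, 1],
    [0, -48, 0, 0, 1],
    [0, -51, 0, 0, 1],
    [0, -54, 0, 0, 1],
    [0, -57, 0, 0, 1],
    [0, -60, 0, 0, 1]
  ]
}}

```text
t: 8.58
eef_pos: [0.5074, 0.0755, 0.0983]
tool_rot: [-0.0, 0.999, -0.05, 0.0]
contact_force: [0.2, -0.8, 0.5]
gripper_width: 0.001
```

```bash
python3 - <<'E'
from h import *
st(); lug(6)
E
```

```text
t 8.5833 p [0.5074 0.0755 0.0983] F [ 0.16 -0.83  0.46] gw 0.001
toolx [ 9.950e-01 -1.003e-01  2.000e-04] tooly [-1.003e-01 -9.950e-01 -1.000e-04] tz [ 3.e-04  1.e-04 -1.e+00]
sel x,y mm 0.3 29.0
scene 184 lug along 41.0 65.0 mid 53.0 mean 53.8 x 3.1
```

Request:
{"fn": "step_arm", "kwargs": {
  "targets": [
    [0, -3, 0, 0, 1],
    [0, -6, 0, 0, 1],
    [0, -9, 0, 0, 1],
    [0, -12, 0, 0, 1],
    [0, -15, 0, 0, 1],
    [0, -18, 0, 0, 1],
    [0, -21, 0, 0, 1],
    [0, -24, 0, 0, 1],
    [0, -27, 0, 0, 1],
    [0, -29, 0, 0, 1],
    [0, -31, 0, 0, 1],
    [0, -32, 0, 0, 1],
    [0, -33, 0, 0, 1]
  ]
}}

```text
t: 9.77
eef_pos: [0.5106, 0.1082, 0.0983]
tool_rot: [-0.0, 0.999, -0.05, -0.0]
contact_force: [-0.3, 0.2, 0.4]
gripper_width: -0.002
```

```bash
python3 - <<'E'
from h import *
st(); lug(7)
E
```

```text
t 9.7667 p [0.5106 0.1082 0.0983] F [-0.27  0.19  0.44] gw -0.002
toolx [ 0.995  -0.1003 -0.    ] tooly [-1.003e-01 -9.950e-01 -2.000e-04] tz [-0.e+00  2.e-04 -1.e+00]
sel x,y mm 0.2 61.9
scene 190 lug along 73.4 97.7 mid 85.5 mean 85.9 x 3.5
```

Request:
{"fn": "step_arm", "kwargs": {
  "targets": [
    [0, -1, 0, 0, 1],
    [0, -2, 0, 0, 1],
    [0, -3, 0, 0, 1],
    [0, -3, 0, 0, 1],
    [0, -3, 0, 0, 1]
  ]
}}

```text
t: 10.28
eef_pos: [0.5109, 0.1111, 0.0983]
tool_rot: [-0.0, 0.999, -0.05, 0.0]
contact_force: [-0.3, 0.5, -1.1]
gripper_width: -0.0
```

```bash
python3 - <<'E'
from h import *
st(); lug(8)
E
```

```text
t 10.2833 p [0.5109 0.1111 0.0983] F [-0.27  0.48 -1.05] gw -0.0
toolx [ 0.995  -0.1003  0.    ] tooly [-1.003e-01 -9.950e-01 -1.000e-04] tz [ 0.e+00  1.e-04 -1.e+00]
sel x,y mm 0.2 64.7
scene 193 lug along 81.9 106.0 mid 94.0 mean 94.3 x 3.5
```

The carriage jumped ahead of the finger: the lug is at about 94 with the finger face at about 76, and there is no push force. It has snapped in. I back off, lift and move away, then verify.

Request:
{"fn": "step_arm", "kwargs": {
  "targets": [
    [0, 6, 0, 0, 1],
    [0, 14, 0, 0, 1],
    [0, 22, 0, 0, 1],
    [0, 30, 0, 0, 1],
    [0, 30, -20, 0, 1],
    [0, 30, -50, 0, 1],
    [0, 30, -80, 0, 1],
    [0, 30, -110, 0, 1],
    [0, 50, -140, 0, 1],
    [0, 80, -160, 0, 1],
    [0, 115, -160, 0, 1],
    [0, 150, -160, 0, 1],
    [0, 185, -160, 0, 1],
    [0, 220, -160, 0, 1],
    [0, 255, -160, 0, 1],
    [0, 285, -160, 0, 1],
    [0, 300, -160, 0, 1],
    [0, 300, -160, 0, 1],
    [0, 300, -160, 0, 1]
  ]
}}

```text
t: 11.97
eef_pos: [0.4799, -0.1889, 0.2582]
tool_rot: [-0.0, 0.999, -0.052, -0.0]
contact_force: [0.1, 0.1, -0.2]
gripper_width: -0.001
```

```bash
python3 - <<'E'
from h import *
st(); lug(9)
for n in('top','scene'):
  c=dict(np.load(f'pics/{n}9.npz')); p,m=roi(c,np.ones((480,640),bool),.02,.15)
  cn,lab,s,ce=cv2.connectedComponentsWithStats(m.astype(np.uint8)); P=cloud(c)
  for i in range(1,cn):
    if s[i,4]>40: q=P[lab==i]; print(n,s[i],q.min(0).round(3),q.max(0).round(3))
E
```

```text
t 11.9667 p [ 0.4799 -0.1889  0.2582] F [ 0.07  0.11 -0.19] gw -0.001
toolx [ 9.946e-01 -1.038e-01 -3.000e-04] tooly [-1.038e-01 -9.946e-01 -2.000e-04] tz [-3.e-04  2.e-04 -1.e+00]
sel x,y mm -0.7 -236.9
top 279 lug along 82.8 107.3 mid 95.1 mean 94.6 x -1.2
scene 184 lug along 82.4 106.3 mid 94.3 mean 94.6 x 3.8
top [194 234  14  14 151] [0.592 0.257 0.02 ] [0.619 0.283 0.051]
top [  216   239   186    90 12420] [ 0.437 -0.14   0.02 ] [0.61  0.23  0.117]
top [147 262  43  44 697] [0.472 0.286 0.02 ] [0.549 0.35  0.098]
top [422 276  25  38 496] [ 0.47  -0.228  0.02 ] [ 0.544 -0.181  0.039]
scene [ 243  188  187   91 9171] [ 0.444 -0.142  0.02 ] [0.611 0.229 0.111]
scene [195 192  42  30 798] [ 0.457 -0.28   0.02 ] [ 0.544 -0.182  0.038]
scene [ 456  212   41   55 1747] [0.47  0.285 0.02 ] [0.553 0.35  0.095]
scene [437 269  15  18 200] [0.595 0.256 0.02 ] [0.62  0.282 0.047]
```

View pics/top9.png

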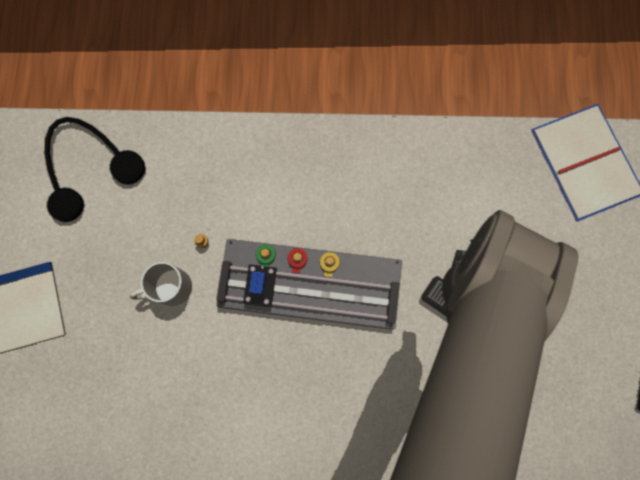

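The top view shows the lug at (258,283), level with the green collar at (265,254). It measures 94.5 mm along the rail, where the notch is at 95. The mug and adapter are unmoved in both views. The microphone is unmoved in the scene view and partly hidden by the arm in the top one. The hand is clear, with its tips about 0.2 m above everything.

```bash
python3 -c "
from station import bot
print(bot.hand_in())"
```

```text
the job is handed in; nothing more can be done
None
```

The carriage is in the green port's notch, and I handed the job in at about 12 s on the robot's clock. I pushed the blue lug from behind with the shut fingertips, through the yellow and red notches. I slowed to 1 mm steps near green and stopped when the carriage jumped ahead of the finger, then backed off and lifted clear.

- **Lug position:** it sits at +95.1 mm (midpoint, top view) and +94.3 mm (scene view) along the rail. The notch is at +95 mm.
- **Other objects:** the mug and adapter are unmoved in both views. The microphone is unmoved in the scene view, but the arm partly hid it in the top view, so I could not confirm it there.
- **Forces and clearance:** force readings stayed near zero at the end, and the highest I read during the push was about 3 N. Those readings were only at the ends of moves, so the peaks at the notches were not seen. The hand finished clear of everything, with its tips about 0.2 m above the microphone.
- **Disagreement:** the two cameras placed the lug about 5 mm apart across the rail. They had also differed by 3 to 6 mm along the rail on the collars at the start. Neither affects the result.

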